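# Weigh down a glued card with odd offcuts in the gluing jig

### The arm

A 6-joint arm with a two-finger parallel gripper is mounted at the origin on a cart in front of the work surface, level with it; the furniture and walls round the work are solid. World frame = base frame: x ahead of the robot, y to its left, z up, the work surface at z = 0. Lengths are in mm, angles in degrees, forces in N, time in s.
With the tool pointing down it reaches from about 300 to 850 mm from the base axis. Payload 4.2 kg.
Tool frame: the origin (TCP) lies at the very end of the fingers, on their centre line; the grasp point (between the pads) lies 19 mm behind it; z points along the fingers, y is the line along which they close (so a half turn about z gives the same grasp; the last joint's range is limited). The gripper opens to 91 mm and grips with 3 to 60 N. Pads are 32 mm wide; open, the fingers measure 118 mm over their backs; the gripper's body (76 mm by 178 mm) begins 60 mm behind the grasp point.
Start: joints at [68.984, 18.312, 89.639, -0, 72.044, -1.146], TCP at [195.44, 540.783, 213.976] pointing down, gripper open.
Joint ranges: [-177.97, 177.97], [-48.28, 115.42], [12.27, 149.76], [-77.06, 257.06], [2.81, 150.46], [-146.56, 146.56]. Speed limits (degrees/s): [147.25, 147.25, 180, 180, 180, 180].

### API

Orientations are given as [roll, pitch, yaw] about the fixed x, y, z axes, in that order (R = Rz(yaw) Ry(pitch) Rx(roll)).
In Python, from workcell import * gives the robot as it stands.
- The arm moves only by the tool move_arm, never from a script. Its argument "motion" is a list of rows, each a list of 3 entries, a list of its own where there are three numbers: the finger opening in mm, from 0 to 91.2, then the shift along the world's x, y, z in units of 25 mm (1.0 is 25 mm), then the turn, a rotation vector about the world's x, y, z in units of 4 degrees (1.0 is 4 degrees). In form: [[grip, [x, y, z], [ax, ay, az]], ...]. A call has 1 to 20 rows; each row shifts and turns the commanded pose from where the row before left it; what a row does not reach is not made up. A row lasts 1/12 s, in which the tool goes at most 41.7 mm and 7.16 degrees, less where a joint would pass 70% of its speed; a pose out of reach is approached as far as the arm can. A call with a number of a shift or a turn outside -1 to 1 is refused whole. A call with a gripper value outside its range is refused whole. The fingers move at their own pace and stop on an object; "grip_force" is the grip in N (left out, the last holds). Time passes only in rows, so rows that do not move let the fingers close. It gives the time, the measured TCP pose, the force, the opening and the grip force at its end, in the units of the state.
- state(): the state, without advancing time (a new reading comes with each control period).
- grab_frame(name): name is "scene" or "top" or "wrist"; returns the picture (400x640x3 uint8, blue, green, red); there is no depth.
- camera_info(name): a dict with "fx", "fy", "cx", "cy" (pixels), "k1" (the pictures are not rectified: a ray, as slopes to the right and down, at radius r is drawn at 1 + k1 r^2 times it, then the intrinsics apply), "rvec" (rotation vector, rad) and "tvec" (3), from world to camera coordinates, as OpenCV has them. Camera axes: x right, y down, z forward; pixel columns grow to the right and rows downward; lengths in mm; the calibration is good to about 2 mm. A picture is of the moment at which its call begins: read the wrist's pose just before it. camera_info takes no time and is no camera call; for the wrist camera it gives the pose at the moment of the call.
- job_done(): hands the job in; it is judged then, once.
The state is a dict: "time_s": time; "qpos": joint angles; "qvel": joint speeds; "effort": joint torques, N m; "ee_pos": TCP position; "ee_rot": TCP orientation; "force": force on the tool from outside, world axes, zero at the start; "torque": the same for the moment, N m; "gripper_width": finger opening in mm; "gripper_force": force on a finger pad.
Only numpy, scipy, OpenCV 4.12 (cv2) and the standard library are available. Lean on these libraries where they do the work, as an engineer would, in place of code of your own. Each camera call takes 0.05 s, during which the arm holds its last target. There are 200 camera calls.

### The job

The freshly glued card has to dry flat in the gluing jig: press on the top of the card and slide it, never lifting it or pushing its sticky edges, until its far edge is flush against the back fence, then gently slide the jaw shut so that it holds the card snug against the side fence. Then pile every wooden offcut on the card as weights, in one free-standing pile over its middle: the big L-shaped slab lies flat at the bottom, and the others are stacked one above another on it, in whatever order and on whichever faces they rest steadily; leave the glue stick and the pen cup standing.

Things in the scene. Friction and masses are not known exactly. Their poses are not given: they have to be found in the camera images.
- jig: Low wooden gluing jig fixed on the desk. Origin: on the desk surface, at the spot where the middle of the card lies when the card is home; z up. Two fences 16 mm wide, 12 mm high, form a corner: the back fence runs along y with its inner face at x = +100 mm (y from -171 to +91 mm), the side fence along x with its inner face at y = +75 mm (x from -70 to +100 mm). The ground between them is the bare desk, open toward -x.
- jaw (a joint): Sliding jaw of the jig (m): the gap left between its inner face and the edge of a card that is home: 0 = shut on the card, at most 0.066 = wide open. It slides along the jig's y (closing toward +y, so its inner face is at jig y = -75 mm - value), stays where it is left, and needs about 3 N to move. It is a bar 182 mm long parallel to the jig's x, 16 mm wide, 13 mm high, and it rides on the back fence with a metal carriage 25 mm high.
- jaw_grip (a point): The wooden grip of the jaw, an upright block standing on the bar midway along it: 44 mm along the jig's x, 14 mm thick along the jig's y, its top 49 mm above the desk. The point lies in the middle of its thickness, 36 mm above the desk. Axes as the jig's.
- card_c (a point): Glued card: flat stiff brown board 200 x 150 x 6 mm with a pale sheet in the middle of its top, 0.12 kg, lying on the desk; its underside is smooth, so shut fingers pressed on its top with some 10 N take it along. The point is its middle, 3 mm above the desk; x along the 200 mm, y along the 150 mm, z up. Home it lies as the jig's axes, one short edge against the back fence, one long edge against the side fence.
- slab_c (a point): Wooden slab offcut with an L-shaped plan, 120 x 64 x 24 mm, about 0.26 kg, always there: the corner x > +20 mm, y > +8 mm is cut away. Flat top and underside. Loose, may have been turned any way about the vertical (and a dropped one may lie on another face). The point is the middle of its bounding box; x along its length, y across its width, z up as it lies at the start. 
- arch_c (a point): Arch-shaped wooden offcut 100 x 46 x 30 mm, about 0.13 kg: flat top, and across the underside a groove 12 mm deep between x = -18 and +18 mm, so it stands on two feet 32 mm long. May be absent. Loose, may have been turned any way about the vertical (and a dropped one may lie on another face). The point is the middle of its bounding box; x along its length, y across its width, z up as it lies at the start. 
- halflap_c (a point): Half-lap wooden offcut 96 x 44 x 32 mm, about 0.12 kg: flat underside, full 32 mm thick for x < 0, only 16 mm thick for x > 0 (a step on top); its centre of mass is at x = -8 mm. May be absent. Loose, may have been turned any way about the vertical (and a dropped one may lie on another face). The point is the middle of its bounding box; x along its length, y across its width, z up as it lies at the start. 
- mitre_c (a point): Wooden offcut with both ends cut slanting, trapezoid from the side: underside 100 x 44 mm, top 52 x 44 mm, 28 mm high, about 0.11 kg. May be absent. Loose, may have been turned any way about the vertical (and a dropped one may lie on another face). The point is the middle of its bounding box; x along its length, y across its width, z up as it lies at the start. 
- dome_c (a point): Piece of moulding 88 x 46 x 26 mm, about 0.11 kg: flat underside, upright sides 14 mm high, above them a rounded crown 12 mm high arched across the width, on which nothing stands well. May be absent. Loose, may have been turned any way about the vertical (and a dropped one may lie on another face). The point is the middle of its bounding box; x along its length, y across its width, z up as it lies at the start. 
- glue_stick: Glue stick standing on the desk behind the jig, 27 mm across, 90 mm high; leave it standing. Origin: centre of its underside.
- pen_cup: Black pen cup standing behind the jig, 78 x 78 mm, 155 mm high with its pens; leave it standing. Origin: centre of its underside.
Not all that is in view belongs to the job. Leave any red or turquoise look-alike of the part that bears mitre_c alone.

How it is judged (in metres and radians):
On the way, in this order (a step that is already met when the one before it is completed fails the run):
1. the card has been slid up against the back fence (x of card_c in the frame of jig between -0.009 and 0.009 m and angle between the x axis of card_c and the x axis of jig, either way round below 0.09 rad), for 0.2 s.
2. the jaw has been slid shut, bears on the card and holds it flush against both fences (x of card_c in the frame of jig between -0.004 and 0.004 m and angle between the x axis of card_c and the x axis of jig, either way round below 0.03 rad and y of card_c in the frame of jig between -0.004 and 0.004 m and value of joint jaw below 0.004 m and contact force between jaw and card above 0.8 N), for 0.1 s.
3. the slab lies flat on the middle of the card, let go, the jaw still shut (x of card_c in the frame of jig between -0.004 and 0.004 m and angle between the x axis of card_c and the x axis of jig, either way round below 0.03 rad and y of card_c in the frame of jig between -0.004 and 0.004 m and value of joint jaw below 0.004 m and horizontal distance between slab_c and card_c below 0.035 m and height (world z) of slab_c between 0.013 and 0.023 m and contact force between the fingers and slab below 0.1 N and linear speed of slab below 0.02 m/s), for 0.3 s.
At the end, for the whole second after the job is handed in: Card within 4 mm of home at both fences, jaw shut on it; slab flat on it within 35 mm of its middle; every other offcut present rests above the slab, its middle within 50 mm of the card's (horizontally), one above another (not side by side), off card and jig; all still (x of card_c in the frame of jig between -0.004 and 0.004 m and angle between the x axis of card_c and the x axis of jig, either way round below 0.03 rad and y of card_c in the frame of jig between -0.004 and 0.004 m and value of joint jaw below 0.004 m and horizontal distance between slab_c and card_c below 0.035 m and height (world z) of slab_c between 0.013 and 0.023 m and linear speed of each of slab, arch, halflap, mitre, dome below 0.02 m/s and horizontal distance between each of arch_c, halflap_c, mitre_c, dome_c and card_c below 0.05 m and height (world z) of each of arch_c, halflap_c, mitre_c, dome_c above 0.04 m and contact force between each of arch, halflap, mitre, dome and card below 0.1 N and contact force between each of arch, halflap, mitre, dome and jig below 0.1 N and (horizontal distance between arch_c and halflap_c below 0.042 m or z of arch_c in the frame of halflap_c above 0.018 m or z of arch_c in the frame of halflap_c below -0.018 m) and (horizontal distance between arch_c and mitre_c below 0.042 m or z of arch_c in the frame of mitre_c above 0.018 m or z of arch_c in the frame of mitre_c below -0.018 m) and (horizontal distance between arch_c and dome_c below 0.042 m or z of arch_c in the frame of dome_c above 0.018 m or z of arch_c in the frame of dome_c below -0.018 m) and (horizontal distance between halflap_c and mitre_c below 0.042 m or z of halflap_c in the frame of mitre_c above 0.018 m or z of halflap_c in the frame of mitre_c below -0.018 m) and (horizontal distance between halflap_c and dome_c below 0.042 m or z of halflap_c in the frame of dome_c above 0.018 m or z of halflap_c in the frame of dome_c below -0.018 m) and (horizontal distance between mitre_c and dome_c below 0.042 m or z of mitre_c in the frame of dome_c above 0.018 m or z of mitre_c in the frame of dome_c below -0.018 m)); the robot touches nothing.
It fails at once if the card is lifted more than 20 mm off the desk (height (world z) of card_c above 0.023 m).
It fails at once if the card is pushed by its edge from outside (contact force between the fingers and card above 1.5 N and (x of the grasp point in the frame of card_c above 0.108 m or y of the grasp point in the frame of card_c above 0.083 m or x of the grasp point in the frame of card_c below -0.108 m or y of the grasp point in the frame of card_c below -0.083 m)).
It fails at once if the jaw is slammed on the card (over 50 N) (contact force between jaw and card above 50 N).
It fails at once if the glue stick or the pen cup is knocked over (angle between any of glue_stick, pen_cup's own z axis and vertical above 0.6 rad).
Of arch, halflap, mitre, dome only 3 to 4 are there at a start; the rules pass over those that are not, and their reading is None.
At some moment in a run one of dome, halflap, mitre may be knocked a few centimetres aside while the robot is not near it.
Once in a run the grip may slacken for a moment while it holds something.
It also fails if it takes over 210 s, if anything falls off the work surface, if the arm or the gripper's body presses on something with over 40 N, if the wrist force passes 120 N, or if a joint passes its speed limit or range.

## Working session

There is one attempt and no reset: what is moved stays moved. The work goes in short steps, Python scripts to look and compute and a tool call to move; the robot and the scene stay as the last step left them, time stands still between calls to the robot, and variables do not carry over. Pictures are saved under pics/ and viewed, at most 16 in all, crops included, and the job is handed in when it is done.

Besides the shell and the picture viewer there is one more tool, called after ">>>" as name([rows], argument=value, ...), one row to a line, values as JSON. move_arm: Moves the arm, as the interface text tells. Shifts and turns lie within -1 to 1; 1 stands for 25 mm of shift or 4 degrees of turn. Its arguments: {"type":"object","properties":{"motion":{"type":"array","items":{"type":"array"}},"grip_force":{"type":"number"}},"required":["motion"]}

```bash
ls; mkdir -p pics; cat > h.py <<'E'
from workcell import *
import numpy as np, cv2
def snap(n,f):
    im=grab_frame(n); cv2.imwrite('pics/'+f,im); return im
def ray(n,u,v,info=None):
    c=info or camera_info(n)
    K=np.array([[c['fx'],0,c['cx']],[0,c['fy'],c['cy']],[0,0,1]])
    p=cv2.undistortPoints(np.array([[[u,v]]],float),K,np.array([c['k1'],0,0,0,0.])).ravel()
    R=cv2.Rodrigues(np.array(c['rvec'],float))[0]; t=np.array(c['tvec'],float)
    return -R.T@t, R.T@np.array([p[0],p[1],1])
def px(n,u,v,z=0,info=None):
    o,d=ray(n,u,v,info); return (o+d*(z-o[2])/d[2])[:2].round(1)
def proj(n,P,info=None):
    c=info or camera_info(n)
    K=np.array([[c['fx'],0,c['cx']],[0,c['fy'],c['cy']],[0,0,1]])
    return cv2.projectPoints(np.array(P,float).reshape(-1,1,3),np.array(c['rvec'],float),np.array(c['tvec'],float),K,np.array([c['k1'],0,0,0,0.]))[0].reshape(-1,2).round(1)
E
python3 - <<'E'
from h import *
snap('scene','s0.png'); snap('top','t0.png')
for n in('scene','top'):
    c=camera_info(n); print(n,ray(n,320,200))
print(state())
E
```

```text
pics
scene (array([-272.04927201, -945.09863586,  690.01403964]), array([ 0.55294861,  0.71106352, -0.43467268]))
top (array([ 497.46472203,  118.46626011, 1315.83866095]), array([ 0.03117783,  0.01158956, -0.99949454]))
{'time_s': 0.1, 'qpos': array([ 6.89858509e+01,  1.83475591e+01,  8.96996540e+01, -2.11355922e-03,
        7.20435150e+01, -1.14517624e+00]), 'qvel': array([ 0.01647227, -0.22046866, -0.16736641,  0.01875526,  0.06799469,
        0.00391072]), 'effort': array([-7.41840995e-04, -4.13329160e+01, -2.32508826e+01,  7.27523211e-02,
        4.22607036e-02, -3.79087192e-05]), 'ee_pos': array([195.26657465, 540.34803435, 213.20694014]), 'ee_rot': array([-1.79909250e+02,  1.95904397e-04,  1.60131680e+02]), 'force': array([ 0.81615087, -0.96839166, -0.28800503]), 'torque': array([ 0.0722401 , -0.0060441 ,  0.03778407]), 'gripper_force': 0.0, 'gripper_width': 91.16383950522034}
```

View pics/t0.png

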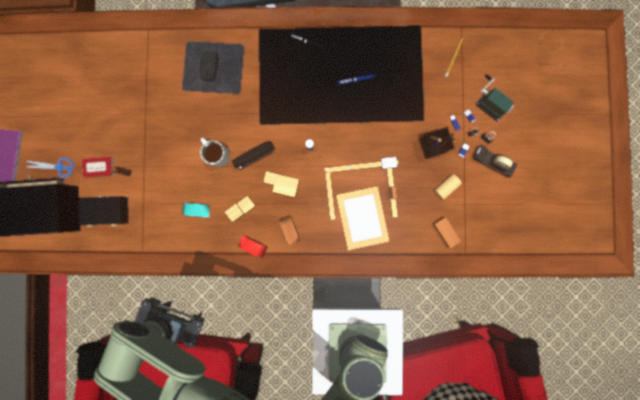

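View pics/s0.png

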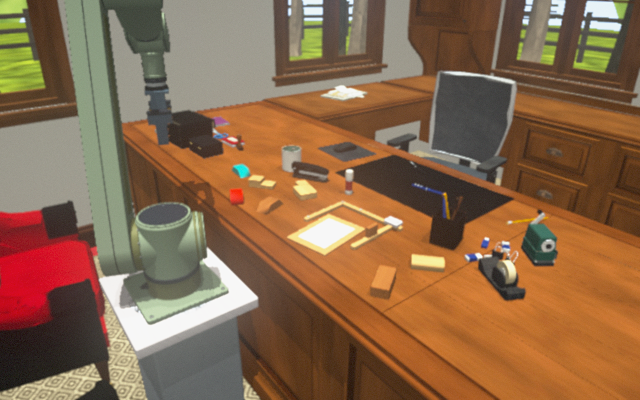

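The top view shows the jig at about (360,195), the card at (362,217) and the slab at (282,184). Candidate offcuts are at (240,208), (289,230), (447,186) and (446,233). Red and turquoise decoys are at (252,245) and (197,210). I'll enlarge.

```bash
python3 - <<'E'
import cv2,numpy as np
t=cv2.imread('pics/t0.png');s=cv2.imread('pics/s0.png')
a=cv2.resize(t[140:265,180:340],None,fx=5,fy=4.0*1.25,interpolation=cv2.INTER_CUBIC)[:600]
b=cv2.resize(t[140:260,310:470],None,fx=5,fy=5,interpolation=cv2.INTER_CUBIC)
cv2.imwrite('pics/ta.png',a[:600]);cv2.imwrite('pics/tb.png',b)
c=cv2.resize(s[160:310,220:460],None,fx=3.33,fy=3.33,interpolation=cv2.INTER_CUBIC);cv2.imwrite('pics/sc.png',c)
E
```

```text
(no output)
```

View pics/ta.png

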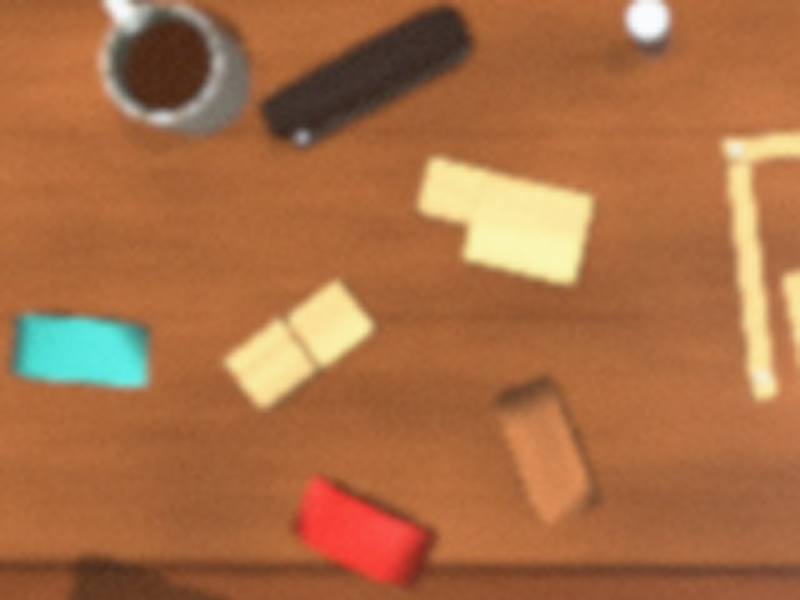

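View pics/tb.png

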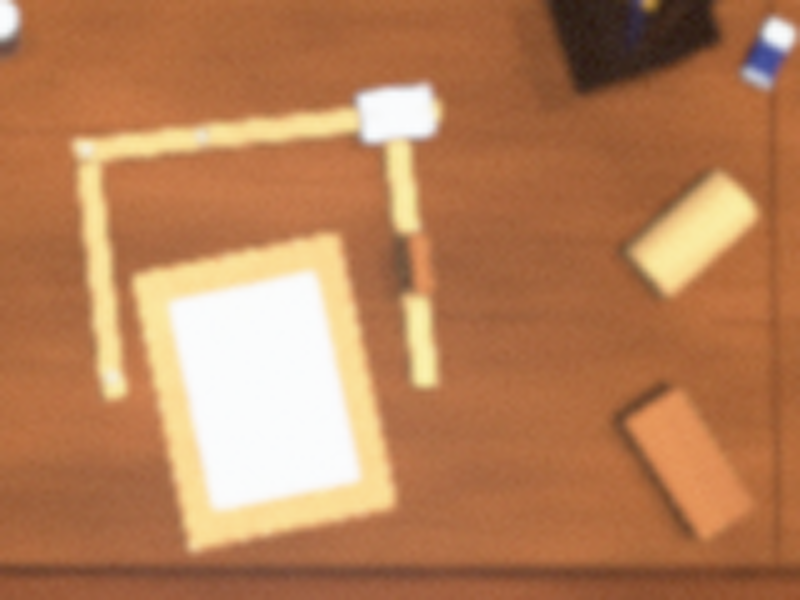

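View pics/sc.png

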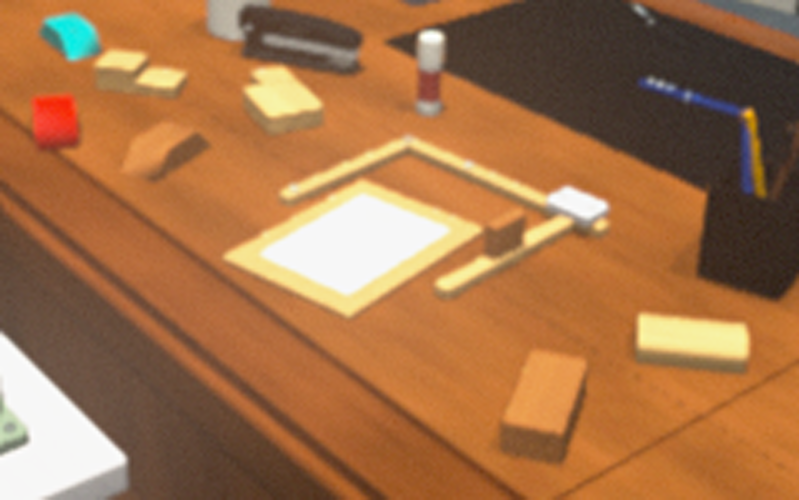

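Enlarged, these show the halflap at ta(300,345), the mitre (brown, slanted ends) at ta(548,450), the slab at ta(510,220), the dome at tb(692,235) and the arch (brown) at tb(685,465). The jig is turned about +6° and the card about +11°. Next I'll turn these pixels into positions.

```bash
python3 - <<'E'
from h import *
A=lambda u,v,z:px('top',180+u/5,140+v/5,z); B=lambda u,v,z:px('top',310+u/5,140+v/5,z)
print('card',[B(*p,6) for p in((135,275),(340,235),(397,505),(190,550))])
print('side fence inner',B(101,160,12),B(126,395,12),'back inner',B(100,160,12),B(355,130,12))
print('fence outer corner',B(75,143,12))
print('jaw inner bar',B(386,145,13),B(413,385,13), 'outer',B(438,383,13),'grip top',[B(*p,49) for p in((410,235),(430,235),(412,295),(431,295))])
print('slab',[A(*p,24) for p in((432,157),(592,197),(573,285),(418,210),(463,260))])
print('half',[A(*p,32) for p in((285,322),(337,282),(375,326),(322,368))],[A(*p,16) for p in((224,360),(265,408))], 'step side?')
print('mitre top',[A(*p,28) for p in((503,408),(548,385),(592,497),(553,522))])
print('arch top',[B(*p,30) for p in((625,428),(682,388),(752,498),(705,542))])
print('dome',[B(*p,14) for p in((625,250),(718,172),(760,212),(668,298))])
print('glue',A(648,18,90),'cup',B(640,20,100))
E
```

```text
card [array([556.3,  73. ]), array([585.1, -73.4]), array([ 393. , -113.2]), array([360.7,  33.8])]
side fence inner [638.1  97.4] [470.8  79.5] back inner [638.1  98.1] [659.7 -83.6]
fence outer corner [650.3 116. ]
jaw inner bar [ 648.9 -105.4] [ 478.3 -123.6] outer [ 479.8 -141.4] grip top [array([ 582.3, -115.4]), array([ 582.3, -129.2]), array([ 540.9, -116.6]), array([ 540.9, -129.7])]
slab [array([638.9, 323.8]), array([610.5, 210. ]), array([548.2, 223.1]), array([601.2, 333.5]), array([565.8, 301.2])]
half [array([521.5, 425.6]), array([549.7, 389. ]), array([518.8, 361.8]), array([489.2, 399.1])] [array([494.6, 473.1]), array([460.5, 443.2])] step side?
mitre top [array([461.4, 271.7]), array([477.7, 240.1]), array([399.3, 208.8]), array([381.7, 236.1])]
arch top [array([ 448.8, -268.5]), array([ 476.8, -308.7]), array([ 400.1, -357. ]), array([ 369.5, -323.9])]
dome [array([ 574.3, -274.5]), array([ 629.9, -341.4]), array([ 601.5, -371. ]), array([ 540.2, -304.7])]
glue [725.7 168.1] cup [ 722.8 -260.3]
```

>>> move_arm([
  [0,[0.5,-1,0],[0,0,-0.65]],
  [0,[0.5,-1,0],[0,0,-0.65]],
  [0,[0.5,-1,0],[0,0,-0.65]],
  [0,[0.5,-1,0],[0,0,-0.65]],
  [0,[0.5,-1,0],[0,0,-0.65]],
  [0,[0.5,-1,0],[0,0,-0.65]],
  [0,[0.5,-1,0],[0,0,-0.65]],
  [0,[0.5,-1,0],[0,0,-0.65]],
  [0,[0.5,-1,0],[0,0,-0.65]],
  [0,[0.5,-1,0],[0,0,-0.65]],
  [0,[0.5,-1,0],[0,0,-0.65]],
  [0,[0.5,-1,0],[0,0,-0.65]],
  [0,[0.5,-1,0],[0,0,-0.65]],
  [0,[0.5,-1,0],[0,0,-0.65]],
  [0,[0.5,-1,0],[0,0,-0.65]],
  [0,[0.5,-1,0],[0,0,-0.65]],
  [0,[0.5,-1,0],[0,0,-0.65]],
  [0,[0.5,-1,0],[0,0,-0.65]],
  [0,[0.5,-1,0],[0,0,-0.65]],
  [0,[0.5,-1,0],[0,0,-0.65]],
])

```text
time_s: 1.77
ee_pos: [445.6, 39.4, 213.7]
ee_rot: [-180.0, -0.0, 108.0]
force: [0.3, 0.6, -0.4]
gripper_width: 0.8
gripper_force: 0.0
```

>>> move_arm([
  [0,[0.6,-1,0.5],[0,0,-0.8]],
  [0,[0.6,-1,0.5],[0,0,-0.8]],
  [0,[0,-0.4,0.5],[0,0,0]],
  [0,[0,0,0],[0,0,0]],
  [0,[0,0,0],[0,0,0]],
])

```text
time_s: 2.18
ee_pos: [475.3, -19.3, 251.2]
ee_rot: [180.0, -0.0, 101.7]
force: [-0.4, -0.7, -0.4]
gripper_width: 0.8
gripper_force: 0.0
```

```bash
python3 - <<'E'
from h import *
print(state()['ee_pos'],state()['ee_rot']);print(camera_info('wrist'))
snap('wrist','w1.png')
E
```

```text
[475.28281659 -19.32859754 251.22841054] [ 1.79998161e+02 -3.35551056e-02  1.01657076e+02]
{'fx': 312.06901990137663, 'fy': 312.06901990137663, 'cx': 320.20114638963037, 'cy': 197.27955474244558, 'k1': 0.017469902649632534, 'rvec': array([-2.82731647, -0.28907423, -0.04459221]), 'tvec': array([-462.24367265, -154.4641159 ,  393.36259751])}
```

View pics/w1.png

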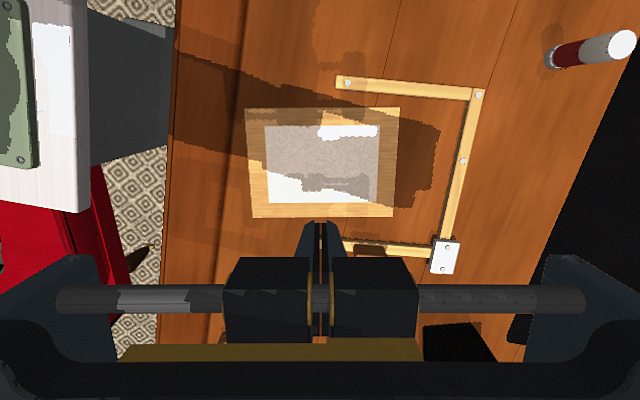

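The wrist view shows the card corners at (246,107), (399,108), (394,217) and (251,217), and the jig fences' inner corner at about (467,101).

```bash
python3 - <<'E'
from h import *
i=camera_info('wrist')
for p in((246,107),(399,108),(394,217),(251,217)): print('card',px('wrist',*p,6,i))
for p in((337,91),(467,101),(442,238)): print('fence',px('wrist',*p,12,i))
im=cv2.imread('pics/w1.png'); cv2.imwrite('pics/w1c.png',cv2.resize(im[65:285,235:500],None,fx=3,fy=2.7,interpolation=cv2.INTER_CUBIC))
E
```

```text
card [366.9  36.5]
card [558.3  75. ]
card [592.6 -69.6]
card [ 393.9 -111. ]
fence [476.1  78.8]
fence [637.3  99.8]
fence [666.1 -84.6]
```

View pics/w1c.png

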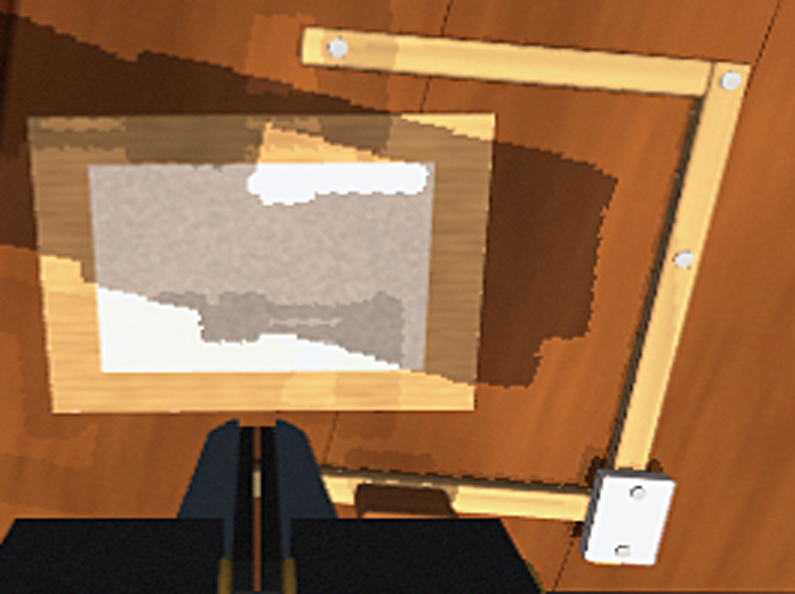

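```bash
python3 - <<'E'
from h import *
i=camera_info('wrist')
Q=lambda u,v,z:px('wrist',235+u/3,65+v/2.7,z,i)
from math import *
c=np.array([Q(*p,6) for p in((28,117),(494,113),(473,410),(53,411))]);print('card',c,c.mean(0),[degrees(atan2(*(b-a)[::-1])) for a,b in((c[0],c[1]),(c[3],c[2]),(c[2],c[1]),(c[3],c[0]))])
s=[Q(303,63,12),Q(698,95,12)];b=[Q(698,97,12),Q(613,465,12)]
print(s,b,degrees(atan2(*(s[1]-s[0])[::-1])),degrees(atan2(*(b[0]-b[1])[::-1]))-90)
print('jaw inner',Q(330,470,13),Q(590,488,13))
E
```

```text
card [[ 365.    34.4]
 [ 558.7   76.6]
 [ 590.7  -69.8]
 [ 396.3 -110.8]] [477.675 -17.4  ] [12.290559958117601, 11.909451820164222, 102.32974963507232, 102.16480407589118]
[array([474.2,  81.6]), array([637.8, 100.9])] [array([638.1, 100.1]), array([662.1, -84.2])] 6.728123991178014 7.419446153266136
jaw inner [ 531.1 -114.1] [655.  -98.8]
```

>>> move_arm([
  [0,[0,0,-1],[0,0,0]],
  [0,[0,0,-1],[0,0,0]],
  [0,[0,0,-1],[0,0,0]],
  [0,[0,0,-1],[0,0,0]],
  [0,[0,0,-1],[0,0,0]],
  [0,[0,0,-1],[0,0,0]],
  [0,[0,0,-1],[0,0,0]],
  [0,[0,0,-1],[0,0,0]],
  [0,[0,0,-0.8],[0,0,0]],
  [0,[0,0,-0.6],[0,0,0]],
  [0,[0,0,-0.16],[0,0,0]],
  [0,[0,0,0],[0,0,0]],
  [0,[0,0,-0.1],[0,0,0]],
  [0,[0,0,-0.04],[0,0,0]],
  [0,[0,0,0],[0,0,0]],
])

```text
time_s: 3.48
ee_pos: [475.8, -19.0, 9.6]
ee_rot: [179.9, 0.0, 101.7]
force: [-0.0, -0.4, -0.0]
gripper_width: 0.6
gripper_force: 0.0
```

>>> move_arm([
  [0,[0,0,-0.08],[0,0,0]],
  [0,[0,0,-0.08],[0,0,0]],
  [0,[0,0,0],[0,0,0]],
])

```text
time_s: 3.73
ee_pos: [476.0, -19.3, 6.3]
ee_rot: [179.9, 0.0, 101.7]
force: [-2.3, 0.1, 9.6]
gripper_width: 0.5
gripper_force: 5.1
```

>>> move_arm([
  [0,[0,0,-0.02],[0,0,0]],
  [0,[0.18,0.067,0],[0,0,-0.1]],
  [0,[0.18,0.067,0],[0,0,-0.1]],
  [0,[0.18,0.067,0],[0,0,-0.1]],
  [0,[0.18,0.067,0],[0,0,-0.1]],
  [0,[0.18,0.067,0],[0,0,-0.1]],
  [0,[0.18,0.067,0],[0,0,-0.1]],
  [0,[0.18,0.067,0],[0,0,-0.1]],
  [0,[0.18,0.067,0],[0,0,-0.1]],
  [0,[0.18,0.067,0],[0,0,-0.1]],
  [0,[0.18,0.067,0],[0,0,-0.1]],
  [0,[0,0,0],[0,0,0]],
])

```text
time_s: 4.73
ee_pos: [520.6, -2.7, 6.3]
ee_rot: [180.0, 0.0, 97.7]
force: [-4.6, -1.1, 14.5]
gripper_width: 0.4
gripper_force: 7.1
```

```bash
python3 - <<'E'
from h import *
im=snap('top','t1.png'); cv2.imwrite('pics/t1c.png',cv2.resize(im[140:260,310:470],None,fx=5,fy=5,interpolation=cv2.INTER_CUBIC))
E
```

>>> move_arm([
  [0,[0.18,0.067,0],[0,0,-0.1]],
  [0,[0.18,0.067,0],[0,0,-0.1]],
  [0,[0.18,0.067,0],[0,0,-0.1]],
  [0,[0.18,0.067,0],[0,0,0]],
  [0,[0.1,0.05,0],[0,0,0]],
  [0,[0.1,0.03,0],[0,0,0]],
  [0,[0,0,0],[0,0,0]],
])

```text
time_s: 5.37
ee_pos: [543.1, 5.9, 6.3]
ee_rot: [-180.0, 0.0, 96.5]
force: [-4.7, -1.4, 14.7]
gripper_width: 0.2
gripper_force: 7.0
```

>>> move_arm([
  [0,[0.08,0.02,0],[0,0,0]],
  [0,[0.08,0.02,0],[0,0,0]],
  [0,[0.08,0.02,0],[0,0,0]],
  [0,[0,0,0],[0,0,0]],
])

```text
time_s: 5.7
ee_pos: [548.7, 7.4, 6.3]
ee_rot: [-179.9, 0.0, 96.5]
force: [-4.7, -0.7, 15.2]
gripper_width: 0.5
gripper_force: 7.1
```

```bash
python3 - <<'E'
from h import *
im=snap('wrist','w2.png'); cv2.imwrite('pics/w2c.png',cv2.resize(im[100:300,200:520],None,fx=2.5,fy=2.5,interpolation=cv2.INTER_CUBIC))
print(camera_info('wrist'))
E
```

```text
{'fx': 312.06901990137663, 'fy': 312.06901990137663, 'cx': 320.20114638963037, 'cy': 197.27955474244558, 'k1': 0.017469902649632534, 'rvec': array([-2.83558818, -0.16255318, -0.02411773]), 'tvec': array([-546.60878331,  -24.86051136,  177.53766057])}
```

View pics/w2.png

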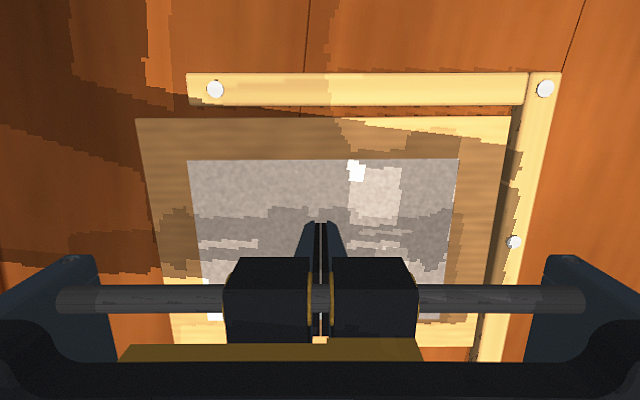

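The card is now close to the back fence: its far edge runs (512,117)→(473,347), and the fence inner edge runs (524,105)→(478,362).

```bash
python3 - <<'E'
from h import *
i=camera_info('wrist')
for n,p,z in(('card',(137,119),6),('card',(512,117),6),('card',(473,347),6),('side',(188,105),12),('side',(524,105),12),('back',(479,358),12)): print(n,px('wrist',*p,z,i))
E
```

```text
card [444.7  70.4]
card [641.1  94. ]
card [659.  -53.7]
side [473.8  81.1]
side [641.7 100.2]
back [660.8 -56.7]
```

>>> move_arm([
  [0,[0.05,0.05,0],[0,0,0]],
  [0,[0.05,0.05,0],[0,0,0]],
  [0,[0.05,0.03,0],[0,0,0]],
  [0,[0,0,0],[0,0,0]],
  [0,[0,0,0],[0,0,0]],
])

```text
time_s: 6.17
ee_pos: [550.9, 9.4, 6.3]
ee_rot: [-179.8, 0.1, 96.6]
force: [-7.9, -5.1, 16.3]
gripper_width: 0.6
gripper_force: 8.5
```

>>> move_arm([
  [0,[0,0,0.5],[0,0,0]],
  [0,[0,0,1],[0,0,0]],
  [0,[0,0,1],[0,0,0]],
  [0,[0,0,0.5],[0,0,0]],
  [0,[0.1,-1,0],[0,0,0]],
  [0,[0.1,-1,0],[0,0,0]],
  [0,[0.1,-1,0],[0,0,0]],
  [0,[0.1,-1,0],[0,0,0]],
  [0,[0.1,-1,0],[0,0,0]],
  [0,[0.1,-1,0],[0,0,0]],
  [0,[0.1,-1,0],[0,0,0]],
  [0,[0,0,-0.8],[0,0,0]],
  [0,[0,0,-0.8],[0,0,0]],
  [0,[0,0,-0.76],[0,0,0]],
  [0,[0,0,0],[0,0,0]],
])

```text
time_s: 7.42
ee_pos: [567.9, -163.6, 17.1]
ee_rot: [-179.6, -0.2, 96.5]
force: [0.5, 0.7, -0.0]
gripper_width: 0.3
gripper_force: 0.0
```

>>> move_arm([
  [0,[0,0,0.2],[0,0,0]],
  [0,[-0.024,0.2,0],[0,0,0]],
  [0,[-0.024,0.2,0],[0,0,0]],
  [0,[-0.024,0.2,0],[0,0,0]],
  [0,[-0.024,0.2,0],[0,0,0]],
  [0,[-0.024,0.2,0],[0,0,0]],
  [0,[-0.024,0.2,0],[0,0,0]],
  [0,[-0.024,0.2,0],[0,0,0]],
  [0,[-0.024,0.2,0],[0,0,0]],
  [0,[-0.024,0.2,0],[0,0,0]],
  [0,[-0.024,0.2,0],[0,0,0]],
])

```text
time_s: 8.33
ee_pos: [565.0, -113.6, 25.5]
ee_rot: [179.9, 0.0, 96.5]
force: [2.2, -2.8, 1.5]
gripper_width: -0.0
gripper_force: 1.4
```

>>> move_arm([
  [0,[-0.012,0.1,0],[0,0,0]],
  [0,[-0.012,0.1,0],[0,0,0]],
  [0,[-0.012,0.1,0],[0,0,0]],
  [0,[-0.012,0.1,0],[0,0,0]],
  [0,[0,0,0],[0,0,0]],
])

```text
time_s: 8.75
ee_pos: [563.2, -103.5, 25.3]
ee_rot: [-180.0, -0.0, 96.5]
force: [1.1, -0.1, 0.5]
gripper_width: 0.5
gripper_force: 0.6
```

>>> move_arm([
  [0,[-0.007,0.06,0],[0,0,0]],
  [0,[-0.007,0.06,0],[0,0,0]],
  [0,[-0.007,0.06,0],[0,0,0]],
  [0,[0,0,0],[0,0,0]],
])

```text
time_s: 9.08
ee_pos: [562.6, -99.2, 25.3]
ee_rot: [-180.0, -0.0, 96.5]
force: [0.9, -0.8, 0.3]
gripper_width: 0.8
gripper_force: 0.8
```

>>> move_arm([
  [0,[-0.005,0.04,0],[0,0,0]],
  [0,[-0.005,0.04,0],[0,0,0]],
  [0,[0,0,0],[0,0,0]],
])

```text
time_s: 9.33
ee_pos: [562.4, -97.3, 25.3]
ee_rot: [-180.0, -0.0, 96.5]
force: [0.1, -1.2, -1.3]
gripper_width: 0.3
gripper_force: 1.0
```

>>> move_arm([
  [0,[-0.005,0.04,0],[0,0,0]],
  [0,[-0.005,0.04,0],[0,0,0]],
  [0,[0,0,0],[0,0,0]],
])

```text
time_s: 9.58
ee_pos: [562.1, -95.4, 25.3]
ee_rot: [-180.0, -0.0, 96.5]
force: [0.6, -2.7, -1.1]
gripper_width: 0.5
gripper_force: 1.2
```

>>> move_arm([
  [0,[-0.005,0.04,0],[0,0,0]],
  [0,[-0.005,0.04,0],[0,0,0]],
  [0,[0,0,0],[0,0,0]],
])

```text
time_s: 9.83
ee_pos: [561.9, -93.3, 25.3]
ee_rot: [-180.0, -0.0, 96.5]
force: [0.1, -1.8, -0.6]
gripper_width: 0.1
gripper_force: 1.2
```

>>> move_arm([
  [0,[-0.005,0.04,0],[0,0,0]],
  [0,[-0.005,0.04,0],[0,0,0]],
  [0,[0,0,0],[0,0,0]],
])

```text
time_s: 10.08
ee_pos: [561.8, -92.5, 25.4]
ee_rot: [-180.0, 0.1, 96.6]
force: [-0.6, -6.5, -3.3]
gripper_width: 0.1
gripper_force: 3.4
```

Force is rising, so the jaw is bearing on the card. I'll give it a little more.

>>> move_arm([
  [0,[-0.003,0.03,0],[0,0,0]],
  [0,[-0.003,0.03,0],[0,0,0]],
  [0,[0,0,0],[0,0,0]],
  [0,[0,0,0],[0,0,0]],
])

```text
time_s: 10.42
ee_pos: [561.9, -92.5, 25.4]
ee_rot: [-180.0, 0.2, 96.6]
force: [-0.1, -11.0, -3.3]
gripper_width: 0.5
gripper_force: 5.8
```

>>> move_arm([
  [0,[0.05,-0.4,0],[0,0,0]],
  [0,[0.05,-0.4,0.2],[0,0,0]],
  [0,[0,0,1],[0,0,0]],
  [0,[0,0,1],[0,0,0]],
  [0,[0,0,1],[0,0,0]],
  [0,[0,1,1],[0,0,0]],
  [0,[0,1,1],[0,0,0]],
  [0,[0,1,1],[0,0,0]],
  [0,[0,1,1],[0,0,0]],
  [0,[0,1,1],[0,0,0]],
  [0,[0,0.6,1],[0,0,0]],
  [0,[0,0,1],[0,0,0]],
  [0,[0,0,0],[0,0,0]],
  [0,[0,0,0],[0,0,0]],
])

```text
time_s: 11.58
ee_pos: [564.8, 30.4, 282.4]
ee_rot: [179.8, -0.0, 96.6]
force: [0.3, -0.6, -0.0]
gripper_width: 0.3
gripper_force: 0.0
```

```bash
python3 - <<'E'
from h import *
print(camera_info('wrist'))
snap('wrist','w3.png')
E
```

```text
{'fx': 312.06901990137663, 'fy': 312.06901990137663, 'cx': 320.20114638963037, 'cy': 197.27955474244558, 'k1': 0.017469902649632534, 'rvec': array([-2.83680133, -0.16229253, -0.03060288]), 'tvec': array([-566.33971149,  -86.00909905,  444.97762119])}
```

View pics/w3.png

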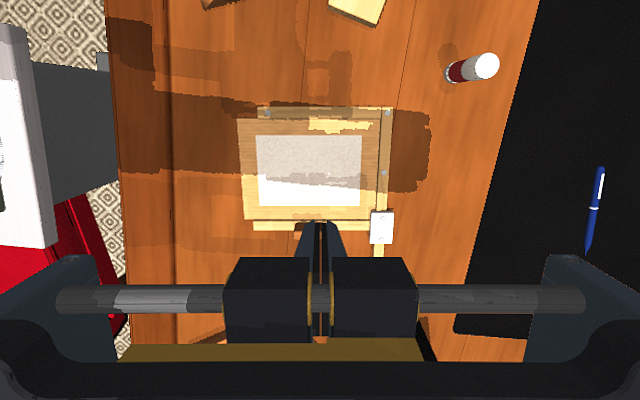

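The card sits snug in the corner and the jaw is shut at row ~222. The slab's near end shows at (329,12)–(373,25). I'll use that to check the slab position.

```bash
python3 - <<'E'
from h import *
i=camera_info('wrist')
print(px('wrist',329,12,24,i),px('wrist',373,25,24,i)); print('card c',np.mean([px('wrist',*p,6,i) for p in((239,119),(382,117),(378,219),(245,219))],0))
E
```

```text
[554.2 215.5] [609.1 207.7]
card c [553.125  14.875]
```

>>> move_arm([
  [88,[0.116,0.95,-0.4],[0,0,-0.515]],
  [88,[0.116,0.95,-0.4],[0,0,-0.515]],
  [88,[0.116,0.95,-0.4],[0,0,-0.515]],
  [88,[0.116,0.95,-0.4],[0,0,-0.515]],
  [88,[0.116,0.95,-0.4],[0,0,-0.515]],
  [88,[0.116,0.95,-0.4],[0,0,-0.515]],
  [88,[0.116,0.95,-0.4],[0,0,-0.515]],
  [88,[0.116,0.95,-0.4],[0,0,-0.515]],
  [88,[0.116,0.95,-0.4],[0,0,-0.515]],
  [88,[0.116,0.95,-0.4],[0,0,-0.515]],
  [88,[0,0,-1],[0,0,0]],
  [88,[0,0,-1],[0,0,0]],
  [88,[0,0,-1],[0,0,0]],
  [88,[0,0,-1],[0,0,0]],
  [88,[0,0,-1],[0,0,0]],
  [88,[0,0,-0.8],[0,0,0]],
  [88,[0,0,-0.6],[0,0,0]],
  [88,[0,0,-0.3],[0,0,0]],
  [88,[0,0,0],[0,0,0]],
])

```text
time_s: 13.22
ee_pos: [591.2, 266.1, 9.7]
ee_rot: [-179.7, 0.2, 75.9]
force: [-0.4, -0.4, -0.1]
gripper_width: 87.3
gripper_force: 0.0
```

>>> move_arm([
  [88,[0,0,-0.16],[0,0,0]],
  [40,[0,0,0],[0,0,0]],
  [40,[0,0,0],[0,0,0]],
  [40,[0,0,0],[0,0,0]],
  [40,[0,0,0],[0,0,0]],
  [40,[0,0,0],[0,0,0]],
  [40,[0,0,0],[0,0,0]],
], grip_force=30)

```text
time_s: 13.8
ee_pos: [594.0, 267.7, 9.9]
ee_rot: [179.9, -0.1, 75.9]
force: [0.7, 0.5, 4.2]
gripper_width: 63.7
gripper_force: 30.0
```

>>> move_arm([
  [40,[0,0,0.4],[0,0,0]],
  [40,[0,0,0.8],[0,0,0]],
  [40,[0,0,0.8],[0,0,0]],
  [40,[0,0,0.8],[0,0,0]],
  [40,[-0.178,-0.937,0],[0,0,0]],
  [40,[-0.178,-0.937,0],[0,0,0]],
  [40,[-0.178,-0.937,0],[0,0,0]],
  [40,[-0.178,-0.937,0],[0,0,0]],
  [40,[-0.178,-0.937,0],[0,0,0]],
  [40,[-0.178,-0.937,0],[0,0,0]],
  [40,[-0.178,-0.937,0],[0,0,0]],
  [40,[-0.178,-0.937,0],[0,0,0]],
  [40,[-0.178,-0.937,0],[0,0,0]],
  [40,[-0.178,-0.937,0],[0,0,0]],
  [40,[-0.178,-0.937,0],[0,0,0]],
  [40,[0,0,0],[0,0,0]],
])

```text
time_s: 15.13
ee_pos: [542.8, 6.5, 79.1]
ee_rot: [-179.9, 0.1, 75.8]
force: [0.0, 0.1, -2.7]
gripper_width: 63.6
gripper_force: 30.0
```

>>> move_arm([
  [40,[0,0,-0.8],[0,0,0]],
  [40,[0,0,-0.8],[0,0,0]],
  [40,[0,0,-0.4],[0,0,0]],
  [40,[0,0,0],[0,0,0]],
])

```text
time_s: 15.47
ee_pos: [542.3, 10.2, 26.9]
ee_rot: [-179.7, 0.1, 75.9]
force: [-1.0, -0.2, -1.7]
gripper_width: 63.8
gripper_force: 3.0
```

The grip reads slack just now, so I'll hold still until it recovers.

>>> move_arm([
  [40,[0,0,0],[0,0,0]],
  [40,[0,0,0],[0,0,0]],
  [40,[0,0,0],[0,0,0]],
  [40,[0,0,0],[0,0,0]],
])

```text
time_s: 15.8
ee_pos: [545.1, 10.0, 29.9]
ee_rot: [179.9, -0.0, 75.9]
force: [-0.1, -1.1, -2.0]
gripper_width: 64.0
gripper_force: 30.0
```

>>> move_arm([
  [40,[0,0,-0.16],[0,0,0]],
  [40,[0,0,-0.16],[0,0,0]],
  [40,[0,0,0],[0,0,0]],
])

```text
time_s: 16.05
ee_pos: [543.8, 9.8, 20.3]
ee_rot: [-179.9, 0.0, 75.9]
force: [0.0, 0.3, -1.7]
gripper_width: 64.0
gripper_force: 30.0
```

>>> move_arm([
  [40,[0,0,-0.08],[0,0,0]],
  [40,[0,0,-0.08],[0,0,0]],
  [40,[0,0,0],[0,0,0]],
])

```text
time_s: 16.3
ee_pos: [544.3, 9.8, 16.6]
ee_rot: [-180.0, 0.0, 75.9]
force: [-0.3, -0.1, -2.3]
gripper_width: 63.5
gripper_force: 30.0
```

Not in contact yet, so there was no slip. I'll go a bit lower, release and lift.

>>> move_arm([
  [40,[0,0,-0.04],[0,0,0]],
  [40,[0,0,0],[0,0,0]],
  [40,[0,0,0],[0,0,0]],
])

```text
time_s: 16.55
ee_pos: [544.4, 9.8, 16.3]
ee_rot: [180.0, -0.0, 75.9]
force: [-1.3, -1.2, 2.0]
gripper_width: 63.6
gripper_force: 30.0
```

>>> move_arm([
  [70,[0,0,0],[0,0,0]],
  [80,[0,0,0],[0,0,0]],
  [80,[0,0,0],[0,0,0]],
  [80,[0,0,0],[0,0,0]],
  [80,[0,0,0.6],[0,0,0]],
  [80,[0,0,1],[0,0,0]],
  [80,[0,0,1],[0,0,0]],
  [80,[0,0,1],[0,0,0]],
  [80,[0,0,1],[0,0,0]],
  [80,[0,0,1],[0,0,0]],
  [80,[0,0,1],[0,0,0]],
  [80,[0,0,1],[0,0,0]],
  [80,[0,0,0.4],[0,0,0]],
  [80,[0,0,0],[0,0,0]],
])

```text
time_s: 17.72
ee_pos: [545.8, 9.8, 218.5]
ee_rot: [179.7, -0.1, 75.9]
force: [0.1, -0.2, -0.7]
gripper_width: 80.2
gripper_force: 0.0
```

```bash
python3 - <<'E'
from h import *
im=snap('wrist','w4.png'); t=snap('top','t4.png')
L=cv2.resize(im[60:300,180:460],(560,480)); 
a=cv2.resize(t[140:265,180:340],(400,312),interpolation=cv2.INTER_CUBIC);b=cv2.resize(t[140:265,310:470],(400,312),interpolation=cv2.INTER_CUBIC)
W=np.zeros((600,800,3),np.uint8);W[:312]=np.hstack([a,b]);W[312:,:480]=cv2.resize(im[60:300,160:560],(480,288))
cv2.imwrite('pics/m4.png',W)
print(camera_info('wrist'))
E
```

```text
{'fx': 312.06901990137663, 'fy': 312.06901990137663, 'cx': 320.20114638963037, 'cy': 197.27955474244558, 'k1': 0.017469902649632534, 'rvec': array([-2.82059432,  0.34729135,  0.05413789]), 'tvec': array([-525.62856692,  101.2617696 ,  435.59394064])}
```

View pics/m4.png

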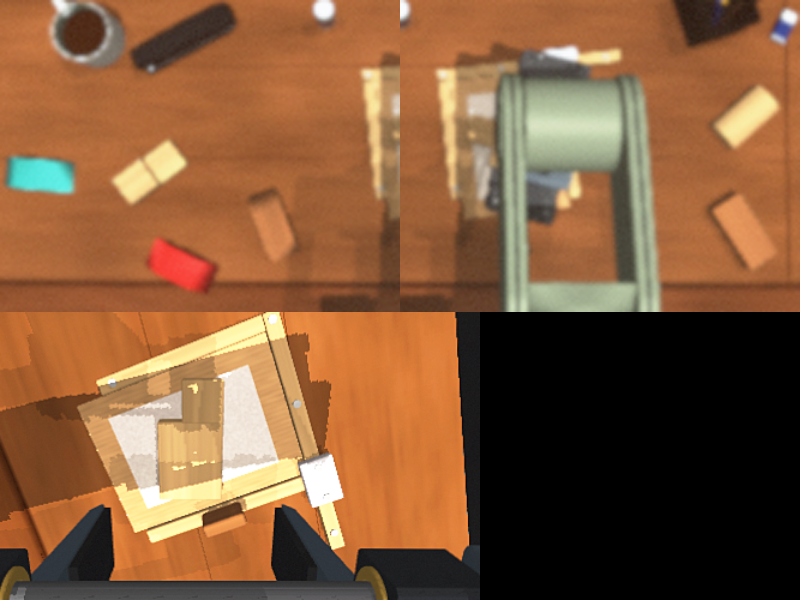

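The slab lies in the middle of the card, with corners m4 (183,378), (224,379), (222,498) and (158,496). The card is flush, the jaw is shut and the four offcuts haven't moved.

```bash
python3 - <<'E'
from h import *
i=camera_info('wrist')
M=lambda u,v,z:px('wrist',160+u/1.2,60+(v-312)/1.2,z,i)
s=[M(*p,30) for p in((183,378),(224,379),(222,498),(158,496))];print(s)
e=s[2]-s[1]
print('slab centre',(s[1]+s[2])/2, np.degrees(np.arctan2(*(s[1]-s[2])[::-1])))
print('card',[M(*p,6) for p in((78,405),(137,534),(258,328))],np.mean([M(137,534,6),M(258,328,6)],0))
E
```

```text
[array([552.8,  78.6]), array([589.1,  68.6]), array([561.7, -44.7]), array([499.5, -26.9])]
slab centre [575.4   11.95] 76.40485140522257
card [array([443.6,  77.8]), array([460.3, -72.6]), array([631.8, 104.5])] [546.05  15.95]
```

>>> move_arm([
  [80,[-0.35,-0.926,0],[0,0,-0.757]],
  [80,[-0.35,-0.926,0],[0,0,-0.757]],
  [80,[-0.35,-0.926,0],[0,0,-0.757]],
  [80,[-0.35,-0.926,0],[0,0,-0.757]],
  [80,[-0.35,-0.926,-0.4],[0,0,-0.757]],
  [80,[-0.35,-0.926,-0.4],[0,0,-0.757]],
  [80,[-0.35,-0.926,-0.4],[0,0,-0.757]],
  [80,[-0.35,-0.926,-0.4],[0,0,-0.757]],
  [80,[-0.35,-0.926,-0.4],[0,0,-0.757]],
  [80,[-0.35,-0.926,-0.4],[0,0,-0.757]],
  [80,[-0.35,-0.926,-0.4],[0,0,-0.757]],
  [80,[-0.35,-0.926,-0.4],[0,0,-0.757]],
  [80,[-0.35,-0.926,-0.4],[0,0,-0.757]],
  [80,[-0.35,-0.926,-0.4],[0,0,-0.757]],
  [80,[0,0,0],[0,0,0]],
  [80,[0,0,0],[0,0,0]],
])

```text
time_s: 19.15
ee_pos: [420.1, -314.0, 113.5]
ee_rot: [-179.7, 0.1, 33.4]
force: [-0.8, 1.2, 0.4]
gripper_width: 79.8
gripper_force: 0.0
```

```bash
python3 - <<'E'
from h import *
im=snap('wrist','w5.png'); print(proj('wrist',[[424,-314,30],[424+50*.834,-314+50*.552,30],[424-50*.834,-314-50*.552,30]]))
cv2.imwrite('pics/w5s.png',im)
E
```

```text
[[322.4 201. ]
 [322.6 142.3]
 [322.3 253.6]]
```

View pics/w5s.png

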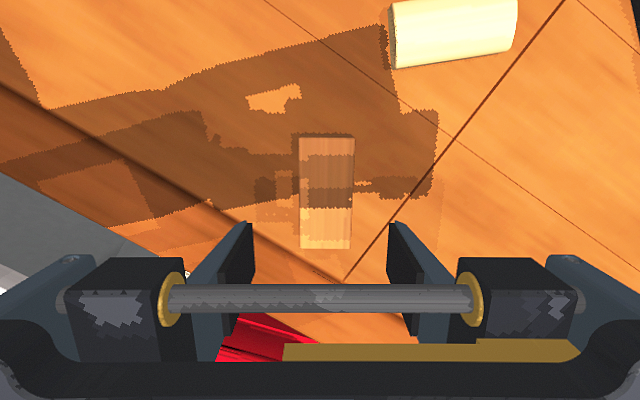

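>>> move_arm([
  [80,[0.2,0.08,-0.8],[0,0,0]],
  [80,[0,0,-1],[0,0,0]],
  [80,[0,0,-1],[0,0,0]],
  [80,[0,0,-1],[0,0,0]],
  [80,[0,0,-0.3],[0,0,0]],
  [80,[0,0,0],[0,0,0]],
  [30,[0,0,0],[0,0,0]],
  [30,[0,0,0],[0,0,0]],
  [30,[0,0,0],[0,0,0]],
  [30,[0,0,0],[0,0,0]],
  [30,[0,0,0],[0,0,0]],
  [30,[0,0,0],[0,0,0]],
])

```text
time_s: 20.2
ee_pos: [427.4, -312.8, 14.3]
ee_rot: [179.9, -0.0, 33.5]
force: [0.8, -0.6, 4.0]
gripper_width: 45.8
gripper_force: 30.0
```

>>> move_arm([
  [30,[0,0,0.4],[0,0,0]],
  [30,[0,0,0.8],[0,0,0]],
  [30,[0,0,1],[0,0,0]],
  [30,[0,0,0.8],[0,0,0]],
  [30,[0.36,0.937,0],[0,0,0.759]],
  [30,[0.36,0.937,0],[0,0,0.759]],
  [30,[0.36,0.937,0],[0,0,0.759]],
  [30,[0.36,0.937,0],[0,0,0.759]],
  [30,[0.36,0.937,0],[0,0,0.759]],
  [30,[0.36,0.937,0],[0,0,0.759]],
  [30,[0.36,0.937,0],[0,0,0.759]],
  [30,[0.36,0.937,0],[0,0,0.759]],
  [30,[0.36,0.937,0],[0,0,0.759]],
  [30,[0.36,0.937,0],[0,0,0.759]],
  [30,[0.36,0.937,0],[0,0,0.759]],
  [30,[0.36,0.937,0],[0,0,0.759]],
  [30,[0.36,0.937,0],[0,0,0.759]],
  [30,[0.36,0.937,0],[0,0,0.759]],
  [30,[0,0,0],[0,0,0]],
  [30,[0,0,0],[0,0,0]],
])

```text
time_s: 21.87
ee_pos: [552.8, 16.5, 88.7]
ee_rot: [-180.0, 0.0, 76.1]
force: [-1.0, -1.4, -0.9]
gripper_width: 46.0
gripper_force: 30.0
```

>>> move_arm([
  [30,[0,0,-0.6],[0,0,0]],
  [30,[0,0,-0.5],[0,0,0]],
  [30,[0,0,-0.4],[0,0,0]],
  [30,[0,0,0],[0,0,0]],
  [30,[0,0,0],[0,0,0]],
])

```text
time_s: 22.28
ee_pos: [552.3, 14.9, 50.7]
ee_rot: [-179.9, 0.0, 76.0]
force: [0.1, -0.1, -0.7]
gripper_width: 46.2
gripper_force: 30.0
```

>>> move_arm([
  [30,[0,0,-0.12],[0,0,0]],
  [30,[0,0,-0.08],[0,0,0]],
  [30,[0,0,0],[0,0,0]],
  [30,[0,0,0],[0,0,0]],
])

```text
time_s: 22.62
ee_pos: [553.0, 15.6, 46.2]
ee_rot: [180.0, -0.0, 76.0]
force: [0.3, -0.3, -1.9]
gripper_width: 45.5
gripper_force: 30.0
```

>>> move_arm([
  [30,[0,0,-0.04],[0,0,0]],
  [30,[0,0,0],[0,0,0]],
  [30,[0,0,0],[0,0,0]],
])

```text
time_s: 22.87
ee_pos: [552.9, 15.7, 45.1]
ee_rot: [180.0, -0.0, 76.0]
force: [-0.6, 0.6, -1.8]
gripper_width: 46.0
gripper_force: 30.0
```

>>> move_arm([
  [30,[0,0,-0.03],[0,0,0]],
  [30,[0,0,0],[0,0,0]],
  [55,[0,0,0],[0,0,0]],
  [70,[0,0,0],[0,0,0]],
  [80,[0,0,0],[0,0,0]],
  [80,[0,0,0.4],[0,0,0]],
  [80,[0,0,1],[0,0,0]],
  [80,[0,0,1],[0,0,0]],
  [80,[0,0,1],[0,0,0]],
  [80,[0,0,1],[0,0,0]],
  [80,[0,0,0.6],[0,0,0]],
  [80,[0,0,0],[0,0,0]],
])

```text
time_s: 23.87
ee_pos: [555.2, 15.7, 173.9]
ee_rot: [179.5, -0.1, 76.0]
force: [0.3, 0.4, -0.6]
gripper_width: 80.1
gripper_force: 0.0
```

```bash
cat > chk.py <<'E'
from h import *
im=grab_frame('top'); t=cv2.imread('pics/t0.png')
d=cv2.blur(cv2.absdiff(im,t).max(2),(3,3))
for n,(u,v) in dict(half=(240,209),mitre=(289,230),dome=(448,187)).items():
    print(n,d[v-16:v+16,u-16:u+16].max(),(d[v-16:v+16,u-16:u+16]>40).sum())
cv2.imwrite('pics/last.png',im)
E
python3 chk.py
```

```text
half 5 0
mitre 24 0
dome 5 0
```

>>> move_arm([
  [80,[-0.108,0.986,0],[0,0,0.756]],
  [80,[-0.108,0.986,0],[0,0,0.756]],
  [80,[-0.108,0.986,0],[0,0,0.756]],
  [80,[-0.108,0.986,0],[0,0,0.756]],
  [80,[-0.108,0.986,0],[0,0,0.756]],
  [80,[-0.108,0.986,0],[0,0,0.756]],
  [80,[-0.108,0.986,0],[0,0,0.756]],
  [80,[-0.108,0.986,0],[0,0,0.756]],
  [80,[-0.108,0.986,-0.4],[0,0,0.756]],
  [80,[-0.108,0.986,-0.4],[0,0,0.756]],
  [80,[-0.108,0.986,-0.4],[0,0,0.756]],
  [80,[-0.108,0.986,-0.4],[0,0,0.756]],
  [80,[-0.108,0.986,-0.4],[0,0,0.756]],
  [80,[-0.108,0.986,-0.4],[0,0,0.756]],
  [80,[-0.108,0.986,-0.4],[0,0,0.756]],
  [80,[-0.108,0.986,-0.4],[0,0,0.756]],
  [80,[0,0,0],[0,0,0]],
  [80,[0,0,0],[0,0,0]],
])

```text
time_s: 25.42
ee_pos: [508.2, 410.1, 86.9]
ee_rot: [-179.8, 0.0, 124.5]
force: [0.5, -0.2, -0.7]
gripper_width: 79.9
gripper_force: 0.0
```

```bash
python3 - <<'E'
from h import *
i=camera_info('wrist'); im=snap('wrist','w6.png')
# wood-pale colour blob near expected place
p=proj('wrist',[[505.9,416.8,32],[519.8,394,32],[490,440,16]],i);print(p)
hsv=cv2.cvtColor(im,cv2.COLOR_BGR2HSV)
u,v=p[1].astype(int);print(hsv[v-3:v+3,u-3:u+3].mean((0,1)),im[v,u],im[p[2,1].astype(int),p[2,0].astype(int)])
E
```

```text
[[322.4 206.3]
 [320.4 238.3]
 [322.5 165.8]]
[ 17.22222222 125.94444444 226.38888889] [114 178 227] [192 253 255]
```

View pics/w6.png

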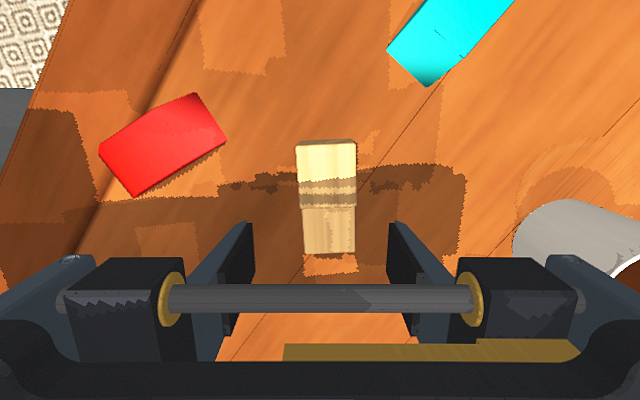

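The thick half of the lap is the far one, at rows 145–205 and image-wider, so the thin end points toward (534,378). I'll shift the grasp accordingly.

>>> move_arm([
  [80,[-0.22,0.44,-0.4],[0,0,0]],
  [80,[0,0,-0.8],[0,0,0]],
  [80,[0,0,-1],[0,0,0]],
  [80,[0,0,-0.8],[0,0,0]],
  [80,[0,0,-0.2],[0,0,0]],
  [80,[0,0,0],[0,0,0]],
  [80,[0,0,0],[0,0,0]],
])

```text
time_s: 26.05
ee_pos: [504.6, 421.1, 9.8]
ee_rot: [179.9, -0.0, 124.4]
force: [-0.6, -0.7, 0.3]
gripper_width: 79.7
gripper_force: 0.0
```

>>> move_arm([
  [80,[0,0,-0.08],[0,0,0]],
  [30,[0,0,0],[0,0,0]],
  [30,[0,0,0],[0,0,0]],
  [30,[0,0,0],[0,0,0]],
  [30,[0,0,0],[0,0,0]],
  [30,[0,0,0],[0,0,0]],
  [30,[0,0,0],[0,0,0]],
])

```text
time_s: 26.63
ee_pos: [504.5, 421.3, 7.5]
ee_rot: [179.9, -0.0, 124.4]
force: [0.2, 0.0, 0.7]
gripper_width: 44.1
gripper_force: 29.6
```

>>> move_arm([
  [30,[0,0,0.4],[0,0,0]],
  [30,[0,0,1],[0,0,0]],
  [30,[0,0,1],[0,0,0]],
  [30,[0.112,-0.964,1],[0,0,-0.712]],
  [30,[0.112,-0.964,0.7],[0,0,-0.712]],
  [30,[0.112,-0.964,0],[0,0,-0.712]],
  [30,[0.112,-0.964,0],[0,0,-0.712]],
  [30,[0.112,-0.964,0],[0,0,-0.712]],
  [30,[0.112,-0.964,0],[0,0,-0.712]],
  [30,[0.112,-0.964,0],[0,0,-0.712]],
  [30,[0.112,-0.964,0],[0,0,-0.712]],
  [30,[0.112,-0.964,0],[0,0,-0.712]],
  [30,[0.112,-0.964,0],[0,0,-0.712]],
  [30,[0.112,-0.964,0],[0,0,-0.712]],
  [30,[0.112,-0.964,0],[0,0,-0.712]],
  [30,[0.112,-0.964,0],[0,0,-0.712]],
  [30,[0.112,-0.964,0],[0,0,-0.712]],
  [30,[0.112,-0.964,0],[0,0,-0.712]],
  [30,[0.112,-0.964,0],[0,0,-0.712]],
  [30,[0.112,-0.964,0],[0,0,-0.712]],
])

```text
time_s: 28.3
ee_pos: [551.6, 10.2, 110.3]
ee_rot: [180.0, -0.0, 75.9]
force: [-0.0, 0.9, -1.5]
gripper_width: 43.8
gripper_force: 29.6
```

>>> move_arm([
  [30,[0,0,0],[0,0,0]],
  [30,[0,0,-0.5],[0,0,0]],
  [30,[0,0,-0.5],[0,0,0]],
  [30,[0,0,-0.3],[0,0,0]],
  [30,[0,0,0],[0,0,0]],
  [30,[0,0,0],[0,0,0]],
])

```text
time_s: 28.8
ee_pos: [551.5, 11.8, 77.2]
ee_rot: [-180.0, 0.0, 76.0]
force: [-0.1, 0.3, -0.4]
gripper_width: 44.1
gripper_force: 29.6
```

>>> move_arm([
  [30,[0,0,-0.2],[0,0,0]],
  [30,[0,0,-0.12],[0,0,0]],
  [30,[0,0,0],[0,0,0]],
  [30,[0,0,0],[0,0,0]],
])

```text
time_s: 29.13
ee_pos: [551.7, 11.5, 69.3]
ee_rot: [-180.0, 0.0, 76.0]
force: [-0.3, -0.5, -1.4]
gripper_width: 44.1
gripper_force: 29.6
```

>>> move_arm([
  [30,[0,0,-0.04],[0,0,0]],
  [30,[0,0,0],[0,0,0]],
  [30,[0,0,0],[0,0,0]],
])

```text
time_s: 29.38
ee_pos: [551.8, 11.4, 68.3]
ee_rot: [180.0, -0.0, 76.0]
force: [0.3, 0.9, -1.3]
gripper_width: 44.1
gripper_force: 29.6
```

>>> move_arm([
  [30,[0,0,-0.03],[0,0,0]],
  [30,[0,0,0],[0,0,0]],
  [50,[0,0,0],[0,0,0]],
  [65,[0,0,0],[0,0,0]],
  [80,[0,0,0],[0,0,0]],
  [80,[0,0,0.4],[0,0,0]],
  [80,[0,0,1],[0,0,0]],
  [80,[0,0,1],[0,0,0]],
  [80,[0,0,1],[0,0,0]],
  [80,[0,0,1],[0,0,0]],
  [80,[0,0,0.6],[0,0,0]],
  [80,[0,0,0],[0,0,0]],
  [80,[0,0,0],[0,0,0]],
])

```text
time_s: 30.47
ee_pos: [552.0, 11.4, 193.4]
ee_rot: [179.9, -0.0, 76.0]
force: [-0.6, -0.1, -0.3]
gripper_width: 79.7
gripper_force: 0.0
```

```bash
python3 chk.py
```

```text
half 139 396
mitre 23 0
dome 5 0
```

```bash
python3 - <<'E'
from h import *
A=lambda u,v,z:px('top',180+u/5,140+v/5,z)
a,b=A(521,390,0),A(573,508,0);print(a,b,(a+b)/2,np.hypot(*(a-b)),np.degrees(np.arctan2(*(a-b)[::-1])))
l=[A(497,403,0),A(552,522,0),A(548,380,0),A(597,493,0)];print(l)
E
```

```text
[473.6 262.1] [389.3 224.4] [431.45 243.25] 92.34597988001428 24.094782457981637
[array([464.2, 279.4]), array([379.2, 239.4]), array([480.8, 242.8]), array([400.1, 207.2])]
```

>>> move_arm([
  [80,[-0.372,0.71,0],[0,0,-0.994]],
  [80,[-0.372,0.71,0],[0,0,-0.994]],
  [80,[-0.372,0.71,0],[0,0,-0.994]],
  [80,[-0.372,0.71,0],[0,0,-0.994]],
  [80,[-0.372,0.71,0],[0,0,-0.994]],
  [80,[-0.372,0.71,0],[0,0,-0.994]],
  [80,[-0.372,0.71,-0.4],[0,0,-0.994]],
  [80,[-0.372,0.71,-0.4],[0,0,-0.994]],
  [80,[-0.372,0.71,-0.4],[0,0,-0.994]],
  [80,[-0.372,0.71,-0.4],[0,0,-0.994]],
  [80,[-0.372,0.71,-0.4],[0,0,-0.994]],
  [80,[-0.372,0.71,-0.4],[0,0,-0.994]],
  [80,[-0.372,0.71,-0.4],[0,0,-0.994]],
  [80,[0,0,-0.4],[0,0,0]],
  [80,[0,0,0],[0,0,0]],
  [80,[0,0,0],[0,0,0]],
])

```text
time_s: 31.85
ee_pos: [430.3, 241.2, 111.3]
ee_rot: [180.0, 0.2, 24.4]
force: [-0.0, 0.3, 0.0]
gripper_width: 79.9
gripper_force: 0.0
```

```bash
python3 - <<'E'
from h import *
i=camera_info('wrist'); im=snap('wrist','w7.png')
c,s=np.cos(np.radians(24.3)),np.sin(np.radians(24.3)); P=lambda x,y,z:[431+c*x-s*y,242+s*x+c*y,z]
print(proj('wrist',[P(-50,22,0),P(50,22,0),P(50,-22,0),P(-50,-22,0),P(-26,22,28),P(26,22,28),P(26,-22,28),P(-26,-22,28)],i).tolist())
E
```

```text
[[296.9, 241.8], [294.6, 139.7], [343.9, 139.8], [341.4, 241.8], [294.1, 230.8], [292.7, 173.0], [345.6, 173.2], [344.1, 230.9]]
```

View pics/w7.png

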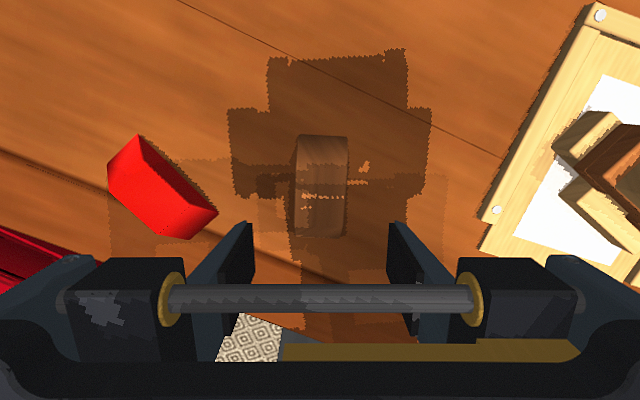

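The mitre is at (296–348, 136–237), within 4 px of the prediction. The pile at right looks intact.

>>> move_arm([
  [80,[0.15,0.05,-0.6],[0,0,0]],
  [80,[0,0,-1],[0,0,0]],
  [80,[0,0,-1],[0,0,0]],
  [80,[0,0,-1],[0,0,0]],
  [80,[0,0,-0.4],[0,0,0]],
  [80,[0,0,0],[0,0,0]],
  [80,[0,0,0],[0,0,0]],
])

```text
time_s: 32.48
ee_pos: [435.4, 243.1, 13.0]
ee_rot: [180.0, -0.0, 24.3]
force: [0.4, 0.8, 0.4]
gripper_width: 80.1
gripper_force: 0.0
```

>>> move_arm([
  [80,[0,0,-0.12],[0,0,0]],
  [30,[0,0,0],[0,0,0]],
  [30,[0,0,0],[0,0,0]],
  [30,[0,0,0],[0,0,0]],
  [30,[0,0,0],[0,0,0]],
  [30,[0,0,0],[0,0,0]],
  [30,[0,0,0],[0,0,0]],
])

```text
time_s: 33.07
ee_pos: [434.7, 243.5, 9.7]
ee_rot: [180.0, -0.0, 24.3]
force: [-0.4, 0.4, 1.5]
gripper_width: 44.5
gripper_force: 29.2
```

>>> move_arm([
  [30,[0,0,0.4],[0,0,0]],
  [30,[0,0,1],[0,0,0]],
  [30,[0,0,1],[0,0,0]],
  [30,[0,0,1],[0,0,0]],
  [30,[0,0,1],[0,0,0]],
  [30,[0,0,1],[0,0,0]],
  [30,[0.372,-0.663,0],[0,0,0.994]],
  [30,[0.372,-0.663,0],[0,0,0.994]],
  [30,[0.372,-0.663,0],[0,0,0.994]],
  [30,[0.372,-0.663,0],[0,0,0.994]],
  [30,[0.372,-0.663,0],[0,0,0.994]],
  [30,[0.372,-0.663,0],[0,0,0.994]],
  [30,[0.372,-0.663,0],[0,0,0.994]],
  [30,[0.372,-0.663,0],[0,0,0.994]],
  [30,[0.372,-0.663,0],[0,0,0.994]],
  [30,[0.372,-0.663,0],[0,0,0.994]],
  [30,[0.372,-0.663,0],[0,0,0.994]],
  [30,[0.372,-0.663,0],[0,0,0.994]],
  [30,[0.372,-0.663,0],[0,0,0.994]],
  [30,[0,0,0],[0,0,0]],
])

```text
time_s: 34.73
ee_pos: [557.0, 25.3, 144.9]
ee_rot: [179.9, 0.1, 76.0]
force: [0.0, -0.3, -1.9]
gripper_width: 44.6
gripper_force: 29.3
```

>>> move_arm([
  [30,[0,0,0],[0,0,0]],
  [30,[0,0,-0.5],[0,0,0]],
  [30,[0,0,-0.5],[0,0,0]],
  [30,[0,0,-0.4],[0,0,0]],
  [30,[0,0,0],[0,0,0]],
  [30,[0,0,0],[0,0,0]],
])

```text
time_s: 35.23
ee_pos: [554.8, 28.5, 109.1]
ee_rot: [-179.9, 0.0, 76.0]
force: [0.7, -0.7, -2.0]
gripper_width: 44.6
gripper_force: 29.3
```

>>> move_arm([
  [30,[0,0,-0.16],[0,0,0]],
  [30,[0,0,-0.08],[0,0,0]],
  [30,[0,0,0],[0,0,0]],
  [30,[0,0,0],[0,0,0]],
])

```text
time_s: 35.57
ee_pos: [555.6, 27.9, 103.7]
ee_rot: [180.0, -0.0, 76.0]
force: [0.1, 0.6, -0.9]
gripper_width: 44.7
gripper_force: 29.3
```

>>> move_arm([
  [30,[0,0,-0.03],[0,0,0]],
  [30,[0,0,0],[0,0,0]],
  [30,[0,0,0],[0,0,0]],
])

```text
time_s: 35.82
ee_pos: [555.6, 27.8, 102.9]
ee_rot: [180.0, -0.0, 76.0]
force: [-0.3, -0.4, -1.5]
gripper_width: 44.3
gripper_force: 29.3
```

>>> move_arm([
  [30,[0,0,-0.04],[0,0,0]],
  [30,[0,0,0],[0,0,0]],
  [50,[0,0,0],[0,0,0]],
  [65,[0,0,0],[0,0,0]],
  [80,[0,0,0],[0,0,0]],
  [80,[0,0,0.4],[0,0,0]],
  [80,[0,0,1],[0,0,0]],
  [80,[0,0,1],[0,0,0]],
  [80,[0,0,1],[0,0,0]],
  [80,[0,0,0.6],[0,0,0]],
  [80,[0,0,0],[0,0,0]],
  [80,[0,0,0],[0,0,0]],
])

```text
time_s: 36.82
ee_pos: [555.9, 27.9, 202.9]
ee_rot: [179.9, -0.0, 76.0]
force: [0.1, 0.6, -1.2]
gripper_width: 79.6
gripper_force: 0.0
```

```bash
python3 chk.py; python3 - <<'E'
from h import *
im=snap('scene','s8.png'); t=cv2.imread('pics/s0.png')
d=cv2.absdiff(im,t).max(2); print('scene dome diff',(d[250:275,405:450]>40).sum())
E
```

```text
half 140 395
mitre 69 140
dome 5 0
scene dome diff 0
```

```bash
python3 - <<'E'
from h import *
S=lambda u,v,z:px('scene',220+u/3.33,160+v/3.33,z)
print('base',S(700,275,0),S(776,296,0)); B=lambda u,v,z:px('top',310+u/5,140+v/5,z)
for z in(95,110):print('rim',z,B(583,92,z),B(718,40,z),B(550,0,z))
t=cv2.imread('pics/t0.png');s=cv2.imread('pics/s0.png')
W=np.zeros((480,760,3),np.uint8)
W[:400,:400]=cv2.resize(t[120:170,412:462],(400,400),interpolation=cv2.INTER_CUBIC)
W[:480,400:760]=cv2.resize(s[180:260,415:475],(360,480),interpolation=cv2.INTER_CUBIC);cv2.imwrite('pics/cup.png',W)
E
```

```text
base [ 691.5 -247.2] [ 717.3 -311.5]
rim 95 [ 675.1 -223.1] [ 710.3 -314.1] [ 737.  -201.7]
rim 110 [ 672.9 -218.9] [ 707.7 -308.7] [ 734.1 -197.8]
```

View pics/cup.png

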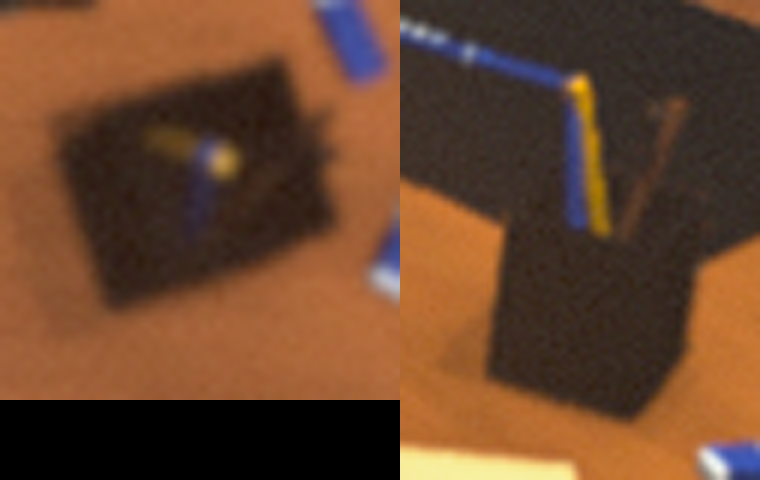

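>>> move_arm([
  [80,[0.082,-0.936,0],[0,0,0.922]],
  [80,[0.082,-0.936,0],[0,0,0.922]],
  [80,[0.082,-0.936,0],[0,0,0.922]],
  [80,[0.082,-0.936,0],[0,0,0.922]],
  [80,[0.082,-0.936,0],[0,0,0.922]],
  [80,[0.082,-0.936,0],[0,0,0.922]],
  [80,[0.082,-0.936,0],[0,0,0.922]],
  [80,[0.082,-0.936,0],[0,0,0.922]],
  [80,[0.082,-0.936,0],[0,0,0.922]],
  [80,[0.082,-0.936,0],[0,0,0.922]],
  [80,[0.082,-0.936,0],[0,0,0.922]],
  [80,[0.082,-0.936,0],[0,0,0.922]],
  [80,[0.082,-0.936,0],[0,0,0.922]],
  [80,[0.082,-0.936,0],[0,0,0.922]],
  [80,[0.082,-0.936,0],[0,0,0.922]],
  [80,[0,0,0],[0,0,0]],
  [80,[0,0,0],[0,0,0]],
])

```text
time_s: 38.33
ee_pos: [585.5, -323.7, 199.5]
ee_rot: [-180.0, -0.2, 131.2]
force: [0.0, -0.4, -0.1]
gripper_width: 79.6
gripper_force: 0.0
```

```bash
python3 - <<'E'
from h import *
i=camera_info('wrist'); im=snap('wrist','w9.png')
hsv=cv2.cvtColor(im,cv2.COLOR_BGR2HSV)
c,s=np.cos(np.radians(131.3)),np.sin(np.radians(131.3)); P=lambda x,y,z:[586.5+c*x-s*y,-322.9+s*x+c*y,z]
q=proj('wrist',[P(0,0,26),P(-44,0,14),P(44,0,14),P(0,23,14),P(0,-23,14)],i);print(q.tolist(),state()['ee_pos'])
u,v=q[0].astype(int);roi=hsv[v-60:v+60,u-70:u+70];print(hsv[v-2:v+3,u-2:u+3].mean((0,1)),hsv[v,u-60],hsv[v,u+60])
g=cv2.cvtColor(im,cv2.COLOR_BGR2LAB).astype(int)
print('row b-chan',[tuple(im[v,x]) for x in range(u-50,u+51,5)]); print('col',[tuple(im[y,u]) for y in range(v-60,v+61,6)])
E
```

```text
[[321.1, 178.6], [321.1, 211.6], [321.0, 138.1], [301.4, 176.2], [340.7, 176.1]] [ 585.57671733 -322.72925985  199.98016753]
[ 20.6  109.8  241.08] [ 13 178 241] [ 12 179 141]
row b-chan [(np.uint8(75), np.uint8(149), np.uint8(243)), (np.uint8(73), np.uint8(146), np.uint8(241)), (np.uint8(66), np.uint8(138), np.uint8(233)), (np.uint8(67), np.uint8(140), np.uint8(237)), (np.uint8(45), np.uint8(85), np.uint8(143)), (np.uint8(39), np.uint8(81), np.uint8(140)), (np.uint8(41), np.uint8(80), np.uint8(141)), (np.uint8(104), np.uint8(159), np.uint8(205)), (np.uint8(112), np.uint8(171), np.uint8(221)), (np.uint8(125), np.uint8(196), np.uint8(240)), (np.uint8(114), np.uint8(179), np.uint8(231)), (np.uint8(116), np.uint8(181), np.uint8(231)), (np.uint8(122), np.uint8(187), np.uint8(233)), (np.uint8(102), np.uint8(158), np.uint8(206)), (np.uint8(101), np.uint8(153), np.uint8(198)), (np.uint8(33), np.uint8(69), np.uint8(121)), (np.uint8(35), np.uint8(68), np.uint8(120)), (np.uint8(38), np.uint8(74), np.uint8(126)), (np.uint8(37), np.uint8(73), np.uint8(125)), (np.uint8(41), np.uint8(82), np.uint8
[... 331 characters left out ...]
 (np.uint8(138), np.uint8(217), np.uint8(249)), (np.uint8(139), np.uint8(218), np.uint8(249)), (np.uint8(140), np.uint8(219), np.uint8(249)), (np.uint8(134), np.uint8(206), np.uint8(245)), (np.uint8(114), np.uint8(179), np.uint8(231)), (np.uint8(125), np.uint8(192), np.uint8(236)), (np.uint8(141), np.uint8(218), np.uint8(250)), (np.uint8(142), np.uint8(218), np.uint8(250)), (np.uint8(141), np.uint8(219), np.uint8(250)), (np.uint8(140), np.uint8(221), np.uint8(250)), (np.uint8(141), np.uint8(224), np.uint8(255)), (np.uint8(39), np.uint8(75), np.uint8(129)), (np.uint8(60), np.uint8(126), np.uint8(221)), (np.uint8(68), np.uint8(147), np.uint8(241)), (np.uint8(68), np.uint8(148), np.uint8(250))]
```

The dome spans columns 304–342 and rows 140–217, matching the prediction within about 3 mm. Descending.

>>> move_arm([
  [80,[0.04,-0.04,-1],[0,0,0]],
  [80,[0,0,-1],[0,0,0]],
  [80,[0,0,-1],[0,0,0]],
  [80,[0,0,-1],[0,0,0]],
  [80,[0,0,-1],[0,0,0]],
  [80,[0,0,-1],[0,0,0]],
  [80,[0,0,-1],[0,0,0]],
  [80,[0,0,-0.4],[0,0,0]],
  [80,[0,0,0],[0,0,0]],
  [80,[0,0,0],[0,0,0]],
])

```text
time_s: 39.22
ee_pos: [587.4, -323.4, 16.9]
ee_rot: [180.0, -0.0, 131.4]
force: [-0.0, -0.3, -0.7]
gripper_width: 80.0
gripper_force: 0.0
```

>>> move_arm([
  [80,[0,0,-0.3],[0,0,0]],
  [80,[0,0,-0.18],[0,0,0]],
  [80,[0,0,0],[0,0,0]],
  [30,[0,0,0],[0,0,0]],
  [30,[0,0,0],[0,0,0]],
  [30,[0,0,0],[0,0,0]],
  [30,[0,0,0],[0,0,0]],
  [30,[0,0,0],[0,0,0]],
  [30,[0,0,0],[0,0,0]],
])

```text
time_s: 39.97
ee_pos: [587.5, -324.1, 5.0]
ee_rot: [180.0, 0.0, 131.3]
force: [0.4, -0.3, 1.0]
gripper_width: 45.8
gripper_force: 30.0
```

>>> move_arm([
  [30,[0,0,0.4],[0,0,0]],
  [30,[0,0,1],[0,0,0]],
  [30,[0,0,1],[0,0,0]],
  [30,[0,0,1],[0,0,0]],
  [30,[0,0,1],[0,0,0]],
  [30,[0,0,1],[0,0,0]],
  [30,[0,0,1],[0,0,0]],
  [30,[0,0,0.4],[0,0,0]],
  [30,[-0.085,0.938,0],[0,0,-0.922]],
  [30,[-0.085,0.938,0],[0,0,-0.922]],
  [30,[-0.085,0.938,0],[0,0,-0.922]],
  [30,[-0.085,0.938,0],[0,0,-0.922]],
  [30,[-0.085,0.938,0],[0,0,-0.922]],
  [30,[-0.085,0.938,0],[0,0,-0.922]],
  [30,[-0.085,0.938,0],[0,0,-0.922]],
  [30,[-0.085,0.938,0],[0,0,-0.922]],
  [30,[-0.085,0.938,0],[0,0,-0.922]],
  [30,[-0.085,0.938,0],[0,0,-0.922]],
  [30,[-0.085,0.938,0],[0,0,-0.922]],
  [30,[-0.085,0.938,0],[0,0,-0.922]],
])

```text
time_s: 41.63
ee_pos: [561.0, -41.6, 174.3]
ee_rot: [-179.9, 0.0, 86.9]
force: [0.1, 0.5, -0.8]
gripper_width: 45.7
gripper_force: 30.0
```

>>> move_arm([
  [30,[-0.085,0.938,0],[0,0,-0.922]],
  [30,[-0.085,0.938,0],[0,0,-0.922]],
  [30,[-0.085,0.938,0],[0,0,-0.922]],
  [30,[0,0,0],[0,0,0]],
  [30,[0,0,0],[0,0,0]],
  [30,[0,0,-0.6],[0,0,0]],
  [30,[0,0,-0.5],[0,0,0]],
  [30,[0,0,-0.4],[0,0,0]],
  [30,[0,0,0],[0,0,0]],
  [30,[0,0,0],[0,0,0]],
])

```text
time_s: 42.47
ee_pos: [555.1, 26.9, 136.7]
ee_rot: [-179.9, 0.0, 76.0]
force: [0.9, 0.0, -1.0]
gripper_width: 45.6
gripper_force: 30.0
```

>>> move_arm([
  [30,[0,0,-0.24],[0,0,0]],
  [30,[0,0,-0.12],[0,0,0]],
  [30,[0,0,0],[0,0,0]],
  [30,[0,0,0],[0,0,0]],
])

```text
time_s: 42.8
ee_pos: [555.4, 27.6, 128.3]
ee_rot: [180.0, 0.0, 76.0]
force: [-0.4, 0.8, -1.0]
gripper_width: 45.7
gripper_force: 30.0
```

>>> move_arm([
  [30,[0,0,-0.03],[0,0,0]],
  [30,[0,0,0],[0,0,0]],
  [30,[0,0,0],[0,0,0]],
])

```text
time_s: 43.05
ee_pos: [555.5, 27.7, 127.7]
ee_rot: [180.0, -0.0, 76.0]
force: [0.1, -0.2, -1.0]
gripper_width: 45.9
gripper_force: 30.0
```

>>> move_arm([
  [30,[0,0,-0.05],[0,0,0]],
  [30,[0,0,0],[0,0,0]],
  [30,[0,0,0],[0,0,0]],
])

```text
time_s: 43.3
ee_pos: [555.3, 27.7, 126.2]
ee_rot: [-180.0, 0.0, 76.0]
force: [0.5, 0.1, -0.8]
gripper_width: 45.7
gripper_force: 30.0
```

>>> move_arm([
  [30,[0,0,-0.03],[0,0,0]],
  [30,[0,0,0],[0,0,0]],
  [30,[0,0,0],[0,0,0]],
])

```text
time_s: 43.55
ee_pos: [555.4, 27.6, 125.4]
ee_rot: [-180.0, 0.0, 76.0]
force: [-0.1, -0.8, -0.8]
gripper_width: 45.7
gripper_force: 30.0
```

Now I'll release and lift clear.

>>> move_arm([
  [30,[0,0,-0.02],[0,0,0]],
  [30,[0,0,0],[0,0,0]],
  [50,[0,0,0],[0,0,0]],
  [65,[0,0,0],[0,0,0]],
  [80,[0,0,0],[0,0,0]],
  [80,[0,0,0.4],[0,0,0]],
  [80,[0,0,1],[0,0,0]],
  [80,[0,0,1],[0,0,0]],
  [80,[0,0,1],[0,0,0]],
  [80,[-0.5,0.8,1],[0,0,0]],
  [80,[-0.5,1,0],[0,0,0]],
  [80,[-0.5,1,0],[0,0,0]],
  [80,[-0.5,1,0],[0,0,0]],
  [80,[-0.5,1,0],[0,0,0]],
  [80,[-0.5,1,0],[0,0,0]],
  [80,[-0.5,1,0],[0,0,0]],
  [80,[-0.5,1,0],[0,0,0]],
  [80,[-0.5,1,0],[0,0,0]],
  [80,[0,0,0],[0,0,0]],
  [80,[0,0,0],[0,0,0]],
])

```text
time_s: 45.22
ee_pos: [442.5, 248.5, 235.8]
ee_rot: [179.9, -0.0, 76.2]
force: [0.1, -0.6, -0.8]
gripper_width: 80.2
gripper_force: 0.0
```

```bash
python3 - <<'E'
from h import *
s=snap('scene','s10.png');t=snap('top','t10.png')
W=np.zeros((600,800,3),np.uint8)
W[:,:480]=cv2.resize(s[150:300,280:400],(480,600),interpolation=cv2.INTER_CUBIC)
W[:450,480:]=cv2.resize(t[150:237,325:387],(320,450),interpolation=cv2.INTER_CUBIC);cv2.imwrite('pics/fin.png',W)
E
```

```text
(no output)
```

View pics/fin.png

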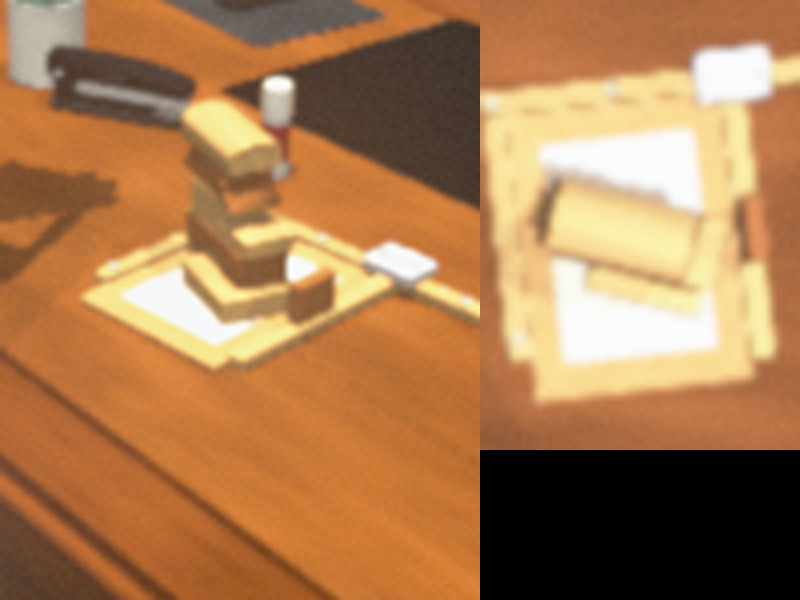

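The pile stands with all five pieces and the dome on top. The card is flush and the jaw shut. Handing in.

```bash
python3 -c "
from h import *
print(job_done())"
```

```text
the job is handed in; nothing more can be done
None
```

The card is flush in the jig with the jaw shut on it. Slab, arch, half-lap, mitre and dome stand on it in one pile; the job is handed in at about 45 s, but no verdict came back.

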